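Roll the grapefruit into the cups of the halving board

TASK

Two grapefruit lie loose on the halving board. Without lifting them, roll each along the board into a cup of its own, either fruit in either cup, so that both sit seated in the cups and no longer roll. Leave the bowl, the yellow bottle and the steel canister where they stand.

Things in the scene. Friction and masses are not known exactly. Their poses are not given: they have to be found in the camera images.
- board: Fixed white plastic halving board with a green rim, 340 mm along its x by 400 mm along its y, flat top 30 mm above the work surface. Origin: centre of its underside, on the work surface. Its x axis points roughly away from the robot, y to the left; it may be turned by up to 0.25 rad. A green rim 10 mm wide outside those sizes rises 10 mm above the flat top on all four sides. Two round cups lie side by side near the far side, 200 mm apart.
- cup_left (a point): Centre of the mouth of the left cup, level with the board's flat top; at x +70, y +100 mm in the board's frame. The cup is a round flat-bottomed recess, 61 mm across and 15 mm deep, with a green floor. A grapefruit in it rests on the cup's edge and sinks about 10 mm, its centre then about 40 mm above this point. z is up, x and y as the board's.
- cup_right (a point): The same for the right cup, at x +70, y -100 mm in the board's frame.
- fruit_a_center (a point): Centre of one grapefruit, a firm yellow-orange ball 100 mm in diameter, about 0.3 to 0.55 kg, too wide to grasp. It starts at rest on the flat top of the board, on the robot's side of the cups and in the left half; its centre is then 50 mm above the flat top. It rolls freely when pushed (it lies still until pushed, but coasts on a little after a quick push, so push slowly). Its axes turn as it rolls.
- fruit_b_center (a point): Centre of the other grapefruit, slightly pinker, the same size and kind; it starts in the right half of the board.
- fruit_a: The first grapefruit as a body; its origin is its centre, as fruit_a_center.
- fruit_b: The second grapefruit as a body; its origin is its centre, as fruit_b_center.
- bowl: White bowl, 150 mm across, 60 mm high, standing on the work surface left of the board; origin at the centre of its underside. To be left alone.
- squeeze: Yellow squeeze bottle with red cap, 60 mm across, 170 mm high, standing right of the board; origin at the centre of its underside. To be left alone.
- canister: Open steel canister, 90 mm across, 110 mm high, standing right of the board; origin at the centre of its underside. To be left alone.
Mind the look-alikes: they are no part of the job. What is shaped like the fruit_b but green is not meant.

How it is judged:
By the outcome, as a careful person would: the job done as asked, in the order asked, and still so for the second after the job is handed in, with the robot touching nothing.
It also fails if it takes over 46 s, if anything falls off the work surface, if the arm or the gripper's body presses on something with over 40 N, if the wrist force passes 120 N, or if a joint passes its speed limit or range.

ROBOT

A 6-joint arm with a two-finger parallel gripper is mounted at the origin on the work surface. World frame = base frame: x ahead of the robot, y to its left, z up, the work surface at z = 0. Lengths are in mm, angles in rad, forces in N, time in s.
With the tool pointing down it reaches from about 350 to 775 mm from the base axis. Payload 7.3 kg.
Tool frame: the origin (TCP) lies at the centre of the arm's flange, where the gripper is bolted on; the fingertips stand 178 mm ahead of it and the grasp point (between the pads) lies 159 mm ahead of it; z points along the fingers, y is the direction in which the jaws open and shut (so a half turn about z gives the same grasp; the last joint's range is limited). The gripper opens to 92 mm and grips with 3 to 60 N. Pads are 19 mm wide; open, the fingers measure 130 mm over their backs; the gripper's body (75 mm by 190 mm) begins 47 mm behind the grasp point.
Start: joints at [1.029, 0.342, 1.524, -0, 1.275, -0.146], TCP at [202.391, 484.423, 404.741] pointing down, gripper open.
Joint ranges: [-2.53, 2.53], [-0.77, 2.02], [0.04, 2.7], [-1, 4.14], [0.28, 2.66], [-3.11, 3.11]. Speed limits (rad/s): [2.57, 2.57, 3.14, 3.14, 3.14, 3.14].

INTERFACE

Orientations are given as [roll, pitch, yaw] about the fixed x, y, z axes, in that order (R = Rz(yaw) Ry(pitch) Rx(roll)).
In Python, from plant import get_obs, capture, close_job gives the robot as it stands. The module is installed in compiled form; this text tells all that it offers.
- The arm moves only by the shell command python3 -m pendant 'ROWS'. ROWS is JSON, a list of rows, each a list of 3 entries, a list of its own where there are three numbers: the shift along the tool's x, y, z in m, then the turn, a rotation vector about the tool's x, y, z in rad, then the finger opening in m, from 0 to 0.0918. In form: [[[tx, ty, tz], [wx, wy, wz], fingers], ...]. A call has 1 to 10 rows; each row is the pose to reach, as a shift and turn from the pose commanded when the call began, along the tool's axes at that moment; what a row does not reach only later rows make up. A row lasts 1/12 s, in which the tool goes at most 41.7 mm and 7.16 degrees, less where a joint would pass 70% of its speed; a pose out of reach is approached as far as the arm can. A call with a gripper value outside its range is refused whole. The fingers move at their own pace and stop on an object; the grip force is fixed at half the most. Time passes only in rows, so rows that repeat a pose let the fingers close. It gives the time, the measured TCP pose, the force and the opening at its end, in the units of the state.
- get_obs(): the state, without advancing time (a new reading comes with each control period).
- capture(name): name is "scene" or "side" or "wrist"; returns a dict with "color" (480x640x3 uint8, red, green, blue), "mtx" (3x3 intrinsics, pixels), "rvec" (rotation vector, rad) and "tvec" (3), from world to camera coordinates, as OpenCV has them. Camera axes: x right, y down, z forward; pixel columns grow to the right and rows downward; lengths in mm; the calibration is good to about 2 mm. A picture is of the moment at which its call begins. There is no depth.
- close_job(): hands the job in, once; it reports no verdict.
The state is a dict: "time": time; "joint_positions": joint angles; "dq": joint speeds; "tau": joint torques, N m; "tool_pos": TCP position; "tcp_rot": TCP orientation; "contact_force": force on the tool from outside, world axes, zero at the start; "moment": the same for the moment, N m; "grip_width": finger opening in mm.
Only numpy, scipy, OpenCV 4.12 (cv2) and the standard library are available. Lean on these libraries where they do the work, as an engineer would, in place of code of your own. Each camera call takes 0.05 s, during which the arm holds its last target. There are 200 camera calls.

## Working session

There is one attempt and no reset: what is moved stays moved. The work goes in short steps, Python scripts to look and compute and a shell command to move; the robot and the scene stay as the last step left them, time stands still between calls to the robot, and variables do not carry over. Pictures are saved under pics/ and viewed, about 8 in all and at most 12, crops included, and the job is handed in when it is done.

```bash
mkdir -p pics
python3 - <<'E'
from plant import *
import cv2
o=get_obs();print({k:o[k] for k in('time','tool_pos','tcp_rot','contact_force','grip_width')})
for n in("scene","side"):
    c=capture(n);cv2.imwrite(f"pics/{n}0.png",c["color"][:,:,::-1]);print(n,c["mtx"],c["rvec"],c["tvec"])
E
```

```text
{'time': 0.0, 'tool_pos': array([202.28961858, 484.30276359, 404.06332995]), 'tcp_rot': array([-3.14009185e+00, -2.30855849e-04,  2.74584139e+00]), 'contact_force': array([-0.3009631 ,  0.22996847,  0.55493362]), 'grip_width': 91.67095393474625}
scene [[580.35903083   0.         327.84367412]
 [  0.         580.35903083 231.77106415]
 [  0.           0.           1.        ]] [ 1.16063401  2.48274902 -0.87213553] [ 323.58211972 -253.55796999 1781.96612231]
side [[603.71740683   0.         321.04471275]
 [  0.         603.71740683 239.70586341]
 [  0.           0.           1.        ]] [ 2.21245438 -0.17485137  0.11070097] [-468.12243264  127.83602531 1312.82612741]
```

View pics/scene0.png

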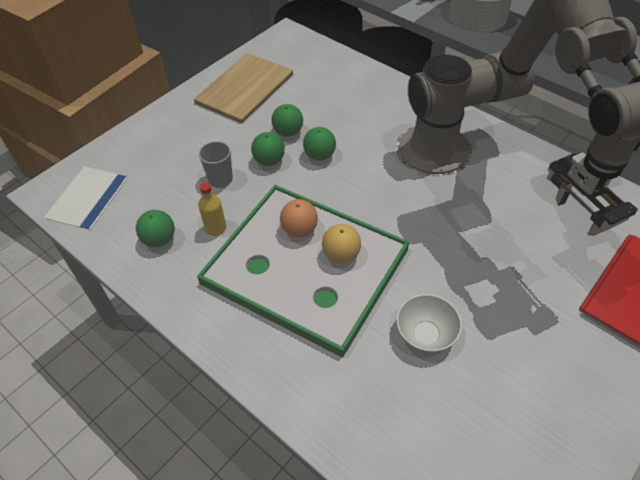

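View pics/side0.png

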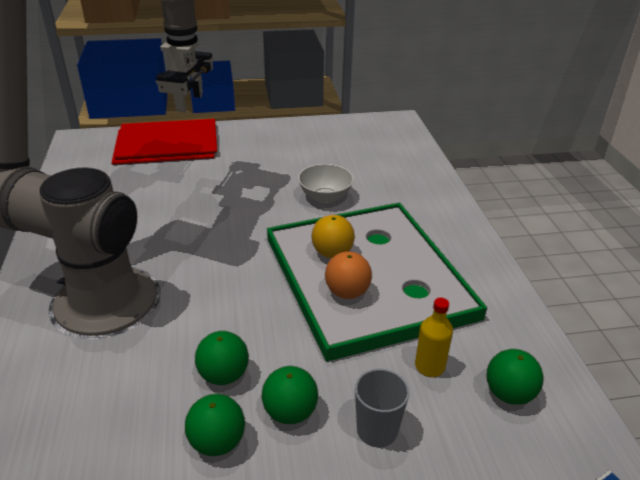

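Scene view: the fruits are the yellow ball at (342,243), which is A, and the orange-pink one at (299,218), which is B. The cups are at (258,265) and (325,297). In the side view the fruits are at (333,236) and (349,276), with cups at (378,237) and (416,290). The look-alikes are the green balls, at (287,120), (267,149), (319,143) and (155,228) in the scene view. They are all off the board and not meant.

```bash
cat > h.py <<'E'
from plant import *
import cv2, numpy as np
from scipy.optimize import least_squares
def cam(n):
    c=capture(n); c["hsv"]=cv2.cvtColor(c["color"],cv2.COLOR_RGB2HSV); return c
def proj(c,P): return cv2.projectPoints(np.float64(P).reshape(-1,3),c["rvec"],c["tvec"],c["mtx"],None)[0].reshape(-1,2)
def ray(c,uv,z):
    R=cv2.Rodrigues(c["rvec"])[0]; o=-R.T@c["tvec"].ravel()
    d=R.T@np.linalg.inv(c["mtx"])@[uv[0],uv[1],1]
    return o+d*(z-o[2])/d[2]
def blobs(m,lo=30):
    n,l,s,ce=cv2.connectedComponentsWithStats(m.astype(np.uint8))
    return [(s[i,4],ce[i],s[i,:4]) for i in range(1,n) if s[i,4]>lo]
def fruit(c,h0,h1,near=None,rad=60):
    h=c["hsv"]; m=(h[...,0]>=h0)&(h[...,0]<=h1)&(h[...,1]>110)&(h[...,2]>70)
    return sorted(blobs(m),key=lambda b:-b[0])
E
python3 - <<'E'
from h import *
for n in("scene","side"):
    c=cam(n)
    for p in ([(299,218),(342,243)] if n=="scene" else [(349,276),(333,236)]):
        print(n,p,c["hsv"][p[1]+5,p[0]+5])
    for lo,hi in((5,13),(14,25)):
        for b in fruit(c,lo,hi)[:4]: print(lo,b, ray(c,b[1],80).round(1))
    h=c["hsv"]; g=(h[...,0]>50)&(h[...,0]<85)&(h[...,1]>110)
    for b in blobs(g):
        print("green",b, ray(c,b[1],15).round(1))
        if b[2][2]>150:
            n_,l=cv2.connectedComponents(g.astype(np.uint8)); i=l[tuple(np.argwhere(l==max(range(1,n_),key=lambda k:(l==k).sum()))[0])]
            pts=np.argwhere(l==i)[:,::-1].astype(np.int32)
            print(cv2.approxPolyDP(cv2.convexHull(pts.reshape(-1,1,2)),6,True).reshape(-1,2).tolist(),[ray(c,p,40).round().tolist() for p in cv2.approxPolyDP(cv2.convexHull(pts.reshape(-1,1,2)),6,True).reshape(-1,2)])
E
```

```text
scene (299, 218) [ 12 134 141]
scene (342, 243) [ 20 132 151]
5 (np.int32(988), array([298.57692308, 217.17813765]), array([281, 199,  36,  37], dtype=int32)) [512.2 -89.8  80. ]
14 (np.int32(5589), array([84.25210234, 40.94202899]), array([ 26,   0, 118, 105], dtype=int32)) [  393.  -1204.1    80. ]
14 (np.int32(1110), array([341.23603604, 243.00720721]), array([323, 224,  38,  39], dtype=int32)) [506.8  49.9  80. ]
14 (np.int32(803), array([211.93524284, 213.87048568]), array([199, 192,  27,  43], dtype=int32)) [ 649.  -273.5   80. ]
14 (np.int32(503), array([28.08151093, 89.48906561]), array([ 0, 70, 65, 40], dtype=int32)) [  668.4 -1117.6    80. ]
green (np.int32(365), array([287.36438356, 113.8630137 ]), array([273, 105,  29,  19], dtype=int32)) [ 174.7 -446.5   15. ]
green (np.int32(386), array([319.6761658 , 136.92487047]), array([305, 128,  30,  20], dtype=int32)) [ 191.3 -294.9   15. ]
green (np.int32(445), array([268.04269663, 142.69662921]), array([253, 133,  31,  21], dtype=int32)) [ 311.9 -401.1   15. ]
green (np.int32(1011), array([305.84075173, 266.57665678]), array([1
[... 1777 characters left out ...]
([377.8757764 , 238.69565217]), array([367, 234,  22,  10], dtype=int32)) [633.5 106.9  15. ]
green (np.int32(246), array([415.5, 291. ]), array([404, 285,  24,  13], dtype=int32)) [669.7 -91.6  15. ]
green (np.int32(2213), array([221.29643019, 357.78535924]), array([195, 331,  53,  54], dtype=int32)) [ 242.2 -222.4   15. ]
green (np.int32(2405), array([514.43035343, 376.51018711]), array([487, 349,  56,  55], dtype=int32)) [ 785.4 -352.1   15. ]
green (np.int32(2497), array([289.40048058, 394.95995194]), array([262, 366,  56,  58], dtype=int32)) [ 360.8 -330.4   15. ]
green (np.int32(2854), array([214.4015417 , 424.72704975]), array([185, 394,  60,  62], dtype=int32)) [ 225.1 -373.9   15. ]
```

```bash
cat >> h.py <<'E'
from scipy.spatial.transform import Rotation as Ro
def plan(t,ux):  # target TCP, push dir angle; tool -x along push
    o=get_obs(); R=Ro.from_euler('xyz',o["tcp_rot"]); T=Ro.from_euler('xyz',[np.pi,0,ux+np.pi])
    print("shift m",(R.inv().apply(np.array(t)-o["tool_pos"])/1000).round(4),"turn",(R.inv()*T).as_rotvec().round(4), "pos",o["tool_pos"].round(1),"t",round(o["time"],2))
E
python3 - <<'E'
from h import *
c=cam("scene"); x=c["color"][180:330,190:410,::-1]; cv2.imwrite("pics/crop1.png",cv2.resize(x,None,fx=3,fy=3))
A=np.array([507.5,50.6]);B=np.array([514,-88.5]);L=np.array([632,102]);Rr=np.array([669,-95])
for f,g in((A,L),(B,Rr)):
    d=g-f;n=np.linalg.norm(d);u=d/n;a=np.arctan2(*d[::-1]);print(n,u,a,f-85*u,g-49.5*u)
u=(L-A)/np.linalg.norm(L-A);plan([*(A-85*u),400],np.arctan2(u[1],u[0]))
E
```

```text
134.6930213485465 [0.92432406 0.38160849] 0.3915358485026834 [428.93245512  18.16327866] [586.24595916  83.11037993]
155.13623045568693 [ 0.99912187 -0.04189866] -0.04191092740826141 [429.07464142 -84.938614  ] [619.54346765 -92.92601639]
shift m [-0.3888 -0.3428  0.0046] turn [-6.000e-04 -4.000e-04 -7.873e-01] pos [202.3 484.4 404.4] t 0.25
```

View pics/crop1.png

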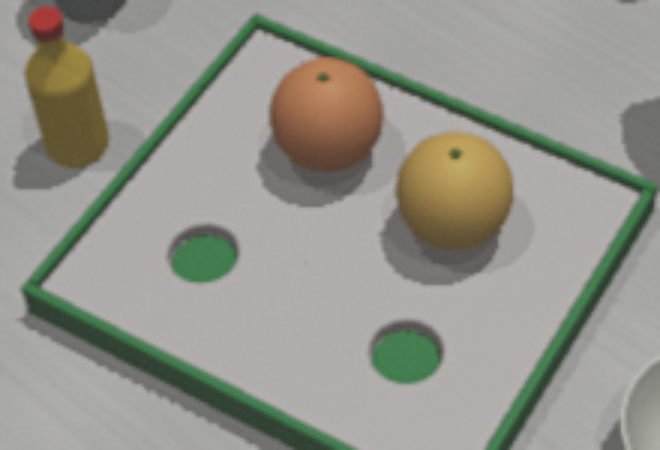

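The crop confirms it: pinkish B at crop (327,115), yellow A at (455,190), and two empty cups at (204,255) and (406,352). Next I move above and behind A.

```bash
python3 -m pendant '[[[-0.0278,-0.0245,0],[0,0,-0.08],0.06],[[-0.0556,-0.049,0],[0,0,-0.16],0.06],[[-0.0834,-0.0735,0],[0,0,-0.24],0.06],[[-0.111,-0.098,0],[0,0,-0.32],0.06],[[-0.139,-0.1225,0],[0,0,-0.4],0.06],[[-0.167,-0.147,0],[0,0,-0.48],0.06],[[-0.1945,-0.1715,0],[0,0,-0.56],0.06],[[-0.222,-0.196,0],[0,0,-0.64],0.06],[[-0.25,-0.22,0],[0,0,-0.72],0.06],[[-0.278,-0.245,0],[0,0,-0.787],0.06]]'
python3 - <<'E'
from h import *
plan([429,18,400],.3915);plan([429,18,251],.3915)
E
```

```text
time: 1.08
tool_pos: [364.7, 149.5, 404.9]
tcp_rot: [3.142, 0.001, -2.746]
contact_force: [2.0, 0.1, -0.1]
grip_width: 60.0
shift m [-0.0086 -0.1461  0.0049] turn [0.     0.0007 0.0039] pos [364.7 149.5 404.9] t 1.08
shift m [-0.0085 -0.1461  0.1539] turn [0.     0.0007 0.0039] pos [364.7 149.5 404.9] t 1.08
```

```bash
python3 -m pendant '[[[-0.002,-0.036,0],[0,0,0],0.06],[[-0.004,-0.072,0.01],[0,0,0],0.06],[[-0.006,-0.108,0.03],[0,0,0],0.06],[[-0.008,-0.136,0.06],[0,0,0],0.06],[[-0.0085,-0.145,0.09],[0,0,0],0.06],[[-0.0085,-0.146,0.115],[0,0,0],0.06],[[-0.0085,-0.146,0.135],[0,0,0],0.06],[[-0.0085,-0.146,0.148],[0,0,0],0.06],[[-0.0085,-0.146,0.154],[0,0,0],0.06],[[-0.0085,-0.146,0.154],[0,0,0],0.06]]'
python3 - <<'E'
from h import *
plan([586.2,83.1,251],.3915)
o=get_obs(); print(o["tcp_rot"])
c=cam("side"); cv2.imwrite("pics/s2.png",cv2.resize(c["color"][130:370,230:550,::-1],None,fx=2,fy=2))
for lo,hi in((5,13),(14,25)):
  for b in fruit(c,lo,hi)[:4]: print(lo,b[0],b[1],ray(c,b[1],80).round(1))
E
```

```text
time: 1.92
tool_pos: [427.7, 19.5, 249.7]
tcp_rot: [3.14, -0.002, -2.751]
contact_force: [-0.4, 0.4, 0.8]
grip_width: 60.1
shift m [-0.1708 -0.0016 -0.0017] turn [ 0.0014 -0.0022 -0.0004] pos [427.7  19.5 249.7] t 1.92
[ 3.14022307e+00 -2.18903665e-03 -2.75051963e+00]
5 1696 [347.94103774 274.71462264] [515.4 -90.4  80. ]
5 73 [182.56164384 119.65753425] [163.4 695.3  80. ]
14 1815 [433.38347107 345.00826446] [ 631.2 -309.1   80. ]
14 959 [294.63816475  19.05005214] [ 630.3 1632.2   80. ]
14 890 [210.26741573 114.24831461] [247.1 722.3  80. ]
14 851 [77.50763807 18.346651  ] [-294.7 1744.4   80. ]
```

View pics/s2.png

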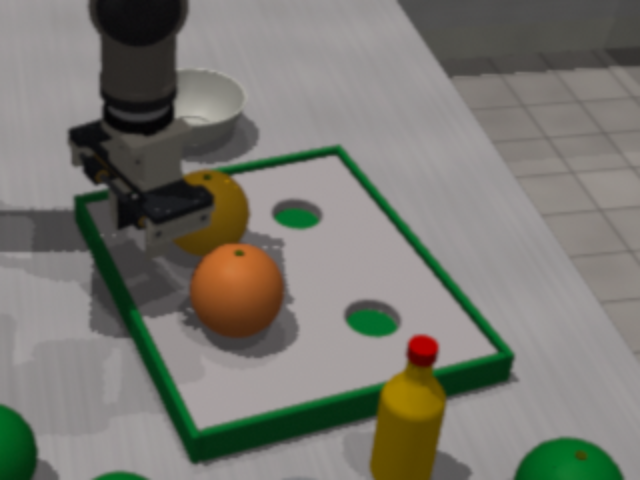

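The gripper stands behind yellow A (crop 208,212), body clear of it, and B at (237,290) is untouched. I now push slowly.

```bash
python3 -m pendant '[[[-0.008,0,0],[0,0,0],0.06],[[-0.016,0,0],[0,0,0],0.06],[[-0.022,0,0],[0,0,0],0.06],[[-0.026,0,0],[0,0,0],0.06],[[-0.029,0,0],[0,0,0],0.06],[[-0.032,0,0],[0,0,0],0.06],[[-0.035,0,0],[0,0,0],0.06],[[-0.039,0,0],[0,0,0],0.06],[[-0.043,0,0],[0,0,0],0.06],[[-0.047,0,0],[0,0,0],0.06]]'
python3 -m pendant '[[[-0.004,0,0],[0,0,0],0.06],[[-0.008,0,0],[0,0,0],0.06],[[-0.012,0,0],[0,0,0],0.06],[[-0.016,0,0],[0,0,0],0.06],[[-0.020,0,0],[0,0,0],0.06],[[-0.024,0,0],[0,0,0],0.06],[[-0.028,0,0],[0,0,0],0.06],[[-0.032,0,0],[0,0,0],0.06],[[-0.036,0,0],[0,0,0],0.06],[[-0.040,0,0],[0,0,0],0.06]]'
python3 - <<'E'
from h import *
plan([586.2,83.1,251],.3915)
c=cam("scene"); cv2.imwrite("pics/s3.png",cv2.resize(c["color"][150:360,190:430,::-1],None,fx=2.5,fy=2.5))
for lo,hi in((5,13),(14,25)):
  for b in fruit(c,lo,hi)[:4]: print(lo,b[0],b[1],b[2],ray(c,b[1],80).round(1))
E
```

```text
time: 2.8
tool_pos: [471.7, 37.5, 250.7]
tcp_rot: [3.141, 0.0, -2.751]
contact_force: [0.4, -0.2, -0.6]
grip_width: 59.9
time: 3.63
tool_pos: [508.8, 52.8, 250.7]
tcp_rot: [3.142, 0.0, -2.75]
contact_force: [0.7, 0.3, -0.2]
grip_width: 60.2
shift m [-0.0831 -0.0015 -0.0003] turn [ 0.0001  0.     -0.0003] pos [508.8  52.8 250.7] t 3.63
5 707 [293.81895332 217.66053748] [281 199  32  38] [521.4 -98.3  80. ]
14 7976 [60.60769809 49.1580993 ] [  0   0 142 122] [  473.9 -1226.7    80. ]
14 1187 [335.99241786 258.34540859] [317 239  39  40] [551.8  70.1  80. ]
14 798 [211.96365915 213.83333333] [199 192  27  43] [ 648.9 -273.6   80. ]
```

View pics/s3.png

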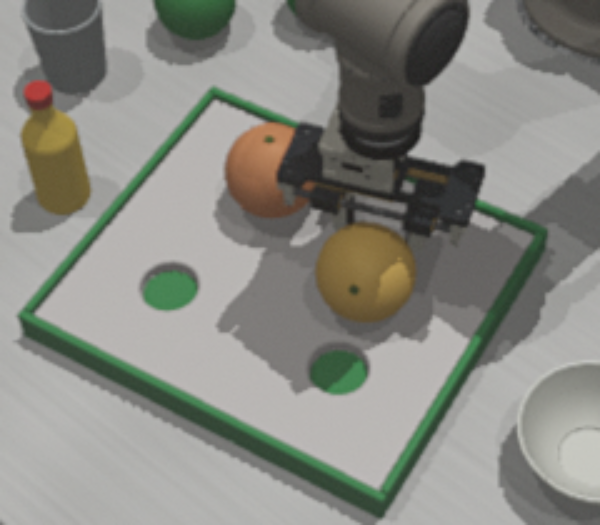

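The yellow fruit is cradled at picture (365,272), about (552,70) mm, and rolling toward the cup at (338,370). B has not moved. I keep pushing.

```bash
python3 -m pendant '[[[-0.004,0,0],[0,0,0],0.06],[[-0.008,0,0],[0,0,0],0.06],[[-0.012,-0.0005,0],[0,0,0],0.06],[[-0.016,-0.0005,0],[0,0,0],0.06],[[-0.020,-0.001,0],[0,0,0],0.06],[[-0.024,-0.001,0],[0,0,0],0.06],[[-0.028,-0.001,0],[0,0,0],0.06],[[-0.032,-0.0015,0],[0,0,0],0.06],[[-0.036,-0.0015,0],[0,0,0],0.06],[[-0.040,-0.0015,0],[0,0,0],0.06]]'
python3 -m pendant '[[[-0.004,0,0],[0,0,0],0.06],[[-0.008,0,0],[0,0,0],0.06],[[-0.012,0,0],[0,0,0],0.06],[[-0.016,0,0],[0,0,0],0.06],[[-0.020,0,0],[0,0,0],0.06],[[-0.024,0,0],[0,0,0],0.06],[[-0.028,0,0],[0,0,0],0.06],[[-0.031,0,0],[0,0,0],0.06],[[-0.033,0,0],[0,0,0],0.06],[[-0.033,0,0],[0,0,0],0.06]]'
python3 - <<'E'
from h import *
plan([586.2,83.1,251],.3915)
for n in ("scene","side"):
 c=cam(n)
 for lo,hi in((5,13),(14,25)):
  for b in fruit(c,lo,hi)[:4]: print(n,lo,b[0],b[1],b[2],ray(c,b[1],70).round(1))
cv2.imwrite("pics/s4.png",cv2.resize(c["color"][130:370,230:550,::-1],None,fx=2,fy=2))
E
```

```text
time: 4.52
tool_pos: [546.3, 66.7, 250.7]
tcp_rot: [3.142, 0.0, -2.75]
contact_force: [-0.3, 0.4, 0.6]
grip_width: 60.0
time: 5.35
tool_pos: [576.8, 79.2, 250.7]
tcp_rot: [-3.142, 0.0, -2.75]
contact_force: [-0.5, 0.4, -0.1]
grip_width: 60.0
shift m [-0.0102 -0.     -0.0003] turn [-0.      0.0004 -0.0001] pos [576.8  79.2 250.7] t 5.35
scene 5 728 [295.81868132 214.25824176] [281 199  34  36] [ 503.5 -108.1   70. ]
scene 14 7897 [59.37241991 48.93795112] [  0   0 137 124] [  469.7 -1246.9    70. ]
scene 14 1277 [324.71260767 287.69224745] [305 268  40  41] [630.2  99.9  70. ]
scene 14 798 [211.95363409 213.91478697] [199 192  27  43] [ 644.4 -280.9   70. ]
scene 14 39 [136.48717949  45.        ] [133  37  10  16] [  284.9 -1055.7    70. ]
side 5 1701 [347.8712522  274.49088771] [325 251  46  48] [518.2 -78.2  70. ]
side 5 34 [165.5        120.52941176] [149 120  34   2] [110.6 717.   70. ]
side 14 1814 [433.38478501 345.00551268] [415 310  38  67] [ 635.5 -300.3   70. ]
side 14 1342 [243.38673621 112.90387481] [145 105 194  17] [349.6 740.   70. ]
side 14 1036 [87.72779923 19.24420849] [56  0 93 30] [-256.8 1760.6   70. ]
side 14 487 [317.70841889  19.45995893] [293  13  50  14] [ 735.  1647.6   70. ]
```

View pics/s4.png

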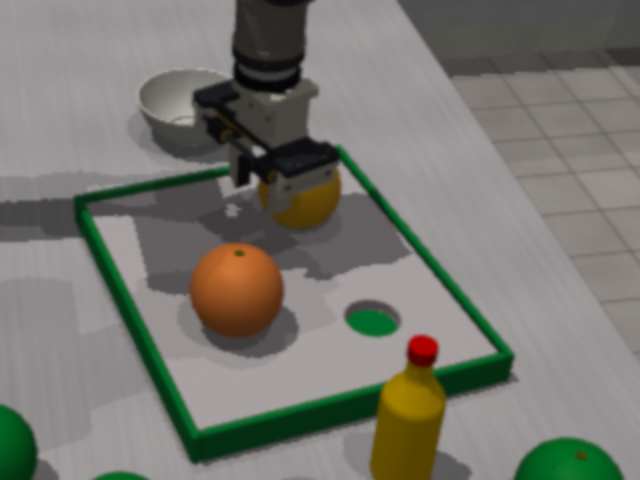

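A sits at (630,100), about 2 mm from the cup centre when taken at seated height (z 70). In the side view it is at crop (300,190), over the cup. I back off and go behind B.

```bash
python3 -m pendant '[[[0.015,0,0],[0,0,0],0.06],[[0.035,0,0],[0,0,0],0.06],[[0.06,0,-0.01],[0,0,0],0.06],[[0.085,0,-0.03],[0,0,0],0.06],[[0.11,0,-0.055],[0,0,0.05],0.06],[[0.135,0.015,-0.075],[0,0,0.13],0.06],[[0.155,0.035,-0.085],[0,0,0.21],0.06],[[0.165,0.055,-0.085],[0,0,0.29],0.06],[[0.172,0.075,-0.085],[0,0,0.37],0.06],[[0.178,0.09,-0.085],[0,0,0.433],0.06]]'
python3 - <<'E'
from h import *
B=[]
for n in ("scene","side"):
 c=cam(n)
 for lo,hi,z in((5,13,80),(14,25,70)):
  for b in fruit(c,lo,hi)[:4]: print(n,lo,b[0],b[1],b[2],ray(c,b[1],z).round(1))
plan([429,-85,251],-.042)
E
```

```text
time: 6.28
tool_pos: [376.0, 95.0, 336.2]
tcp_rot: [3.141, 0.001, 3.095]
contact_force: [0.2, 0.6, -0.6]
grip_width: 60.0
scene 5 981 [298.58715596 217.16411825] [281 199  36  37] [512.2 -89.8  80. ]
scene 14 7358 [67.295053   48.31557488] [  0   0 140 128] [  450.  -1228.4    70. ]
scene 14 1259 [324.80937252 287.65210485] [305 268  40  41] [630. 100.  70.]
scene 14 801 [211.92509363 213.92509363] [199 192  27  43] [ 644.5 -281.    70. ]
scene 14 72 [17.30555556 35.61111111] [11 25 13 22] [  518.3 -1435.2    70. ]
side 5 1669 [347.78490114 274.49910126] [325 252  46  46] [515.2 -89.7  80. ]
side 14 1812 [433.39624724 345.02759382] [415 310  38  67] [ 635.5 -300.4   70. ]
side 14 1309 [379.43544691 222.47517189] [359 203  41  40] [631.   98.3  70. ]
side 14 1010 [285.35643564  18.92673267] [220  13 122  14] [ 594.  1670.9   70. ]
side 14 834 [184.56834532 115.90407674] [112 107 136  18] [167.6 742.1  70. ]
shift m [-0.0605 -0.178   0.0849] turn [ 0.0003 -0.0005  0.0009] pos [375.9  95.3 335.9] t 6.38
```

```bash
python3 -m pendant '[[[-0.012,-0.03,0],[0,0,0],0.06],[[-0.024,-0.065,0],[0,0,0],0.06],[[-0.036,-0.1,0.0],[0,0,0],0.06],[[-0.048,-0.135,0.01],[0,0,0],0.06],[[-0.056,-0.165,0.03],[0,0,0],0.06],[[-0.06,-0.177,0.05],[0,0,0],0.06],[[-0.0605,-0.179,0.067],[0,0,0],0.06],[[-0.0605,-0.179,0.079],[0,0,0],0.06],[[-0.0605,-0.179,0.085],[0,0,0],0.06],[[-0.0605,-0.179,0.085],[0,0,0],0.06]]'
python3 - <<'E'
from h import *
plan([429,-86,251],-.042); plan([618,-94,251],-.042)
E
```

```text
time: 7.22
tool_pos: [430.4, -87.5, 249.6]
tcp_rot: [3.141, -0.002, 3.1]
contact_force: [-0.0, -0.5, -0.8]
grip_width: 60.0
shift m [ 0.0015  0.0014 -0.0014] turn [ 0.0008 -0.0023  0.0007] pos [430.4 -87.5 249.6] t 7.22
shift m [-0.1877  0.0012 -0.0019] turn [ 0.0008 -0.0023  0.0007] pos [430.4 -87.5 249.6] t 7.22
```

```bash
python3 -m pendant '[[[-0.007,0,0],[0,0,0],0.06],[[-0.014,0,0],[0,0,0],0.06],[[-0.020,0,0],[0,0,0],0.06],[[-0.024,0,0],[0,0,0],0.06],[[-0.027,0,0],[0,0,0],0.06],[[-0.030,0,0],[0,0,0],0.06],[[-0.033,0,0],[0,0,0],0.06],[[-0.037,0,0],[0,0,0],0.06],[[-0.041,0,0],[0,0,0],0.06],[[-0.045,0,0],[0,0,0],0.06]]'
python3 -m pendant '[[[-0.004,0,0],[0,0,0],0.06],[[-0.008,0,0],[0,0,0],0.06],[[-0.012,0,0],[0,0,0],0.06],[[-0.016,0,0],[0,0,0],0.06],[[-0.020,0,0],[0,0,0],0.06],[[-0.024,0,0],[0,0,0],0.06],[[-0.028,0,0],[0,0,0],0.06],[[-0.032,0,0],[0,0,0],0.06],[[-0.036,0,0],[0,0,0],0.06],[[-0.040,0,0],[0,0,0],0.06]]'
python3 - <<'E'
from h import *
plan([618,-94,251],-.042)
c=cam("scene")
for b in fruit(c,5,13)[:2]: print(b[0],b[1],b[2],ray(c,b[1],80).round(1))
c=cam("side")
for b in fruit(c,5,13)[:2]: print(b[0],b[1],b[2],ray(c,b[1],80).round(1))
E
```

```text
time: 8.05
tool_pos: [475.9, -88.9, 250.7]
tcp_rot: [3.142, 0.0, 3.1]
contact_force: [-0.2, 0.8, 0.2]
grip_width: 59.8
time: 8.88
tool_pos: [515.9, -90.5, 250.7]
tcp_rot: [3.141, 0.0, 3.1]
contact_force: [-0.4, -0.5, -0.1]
grip_width: 59.9
shift m [-0.1022  0.0008 -0.0003] turn [0.0001 0.     0.0002] pos [515.9 -90.5 250.7] t 8.88
1062 [284.10263653 228.08474576] [266 209  37  38] [563.2 -94.1  80. ]
992 [378.67741935 278.02721774] [355 252  41  46] [ 576.8 -110.2   80. ]
35 [184.51428571 119.51428571] [168 119  34   2] [169.2 695.5  80. ]
```

```bash
python3 -m pendant '[[[-0.004,0,0],[0,0,0],0.06],[[-0.008,0,0],[0,0,0],0.06],[[-0.012,0,0],[0,0,0],0.06],[[-0.016,0,0],[0,0,0],0.06],[[-0.020,0,0],[0,0,0],0.06],[[-0.024,0,0],[0,0,0],0.06],[[-0.028,0,0],[0,0,0],0.06],[[-0.032,0,0],[0,0,0],0.06],[[-0.036,0,0],[0,0,0],0.06],[[-0.040,0,0],[0,0,0],0.06]]'
python3 -m pendant '[[[-0.004,0,0],[0,0,0],0.06],[[-0.008,0,0],[0,0,0],0.06],[[-0.012,0,0],[0,0,0],0.06],[[-0.016,0,0],[0,0,0],0.06],[[-0.020,0,0],[0,0,0],0.06],[[-0.024,0,0],[0,0,0],0.06],[[-0.028,0,0],[0,0,0],0.06],[[-0.032,0,0],[0,0,0],0.06],[[-0.036,0,0],[0,0,0],0.06],[[-0.040,0,0],[0,0,0],0.06]]'
python3 -m pendant '[[[-0.004,0,0],[0,0,0],0.06],[[-0.008,0,0],[0,0,0],0.06],[[-0.011,0,0],[0,0,0],0.06],[[-0.012,0,0],[0,0,0],0.06],[[-0.012,0,0],[0,0,0],0.06]]'
python3 - <<'E'
from h import *
plan([618,-94,251],-.042)
for n in("scene","side"):
 c=cam(n)
 for b in fruit(c,5,13)[:2]: print(b[0],b[1],b[2],ray(c,b[1],70).round(1))
E
```

```text
time: 9.82
tool_pos: [555.8, -92.2, 250.7]
tcp_rot: [3.142, -0.0, 3.1]
contact_force: [-0.1, 0.1, -0.4]
grip_width: 59.9
time: 10.65
tool_pos: [595.8, -93.9, 250.7]
tcp_rot: [3.141, 0.0, 3.1]
contact_force: [-0.4, 1.1, -0.3]
grip_width: 59.9
time: 11.07
tool_pos: [607.6, -94.3, 250.6]
tcp_rot: [3.142, 0.0, 3.1]
contact_force: [0.0, -0.1, -0.0]
grip_width: 60.2
shift m [-0.0104  0.0008 -0.0004] turn [0.0001 0.0001 0.0003] pos [607.6 -94.3 250.6] t 11.07
1155 [255.5030303  254.84588745] [237 236  38  39] [666.6 -97.   70. ]
1029 [423.44606414 278.9494655 ] [399 252  43  46] [ 673.5 -115.7   70. ]
```

B is at (667,-97), which is the right cup. I back the gripper straight off and up, let it settle and check.

```bash
python3 -m pendant '[[[0.015,0,0],[0,0,0],0.06],[[0.035,0,0],[0,0,0],0.06],[[0.06,0,-0.01],[0,0,0],0.06],[[0.09,0,-0.03],[0,0,0],0.06],[[0.12,0,-0.055],[0,0,0],0.06],[[0.15,0,-0.08],[0,0,0],0.06],[[0.175,0,-0.1],[0,0,0],0.06],[[0.19,0,-0.11],[0,0,0],0.06],[[0.2,0,-0.11],[0,0,0],0.06],[[0.2,0,-0.11],[0,0,0],0.06]]'
python3 - <<'E'
from h import *
for k in range(2):
 for n in("scene","side"):
  c=cam(n)
  for lo,hi in((5,13),(14,25)):
   for b in fruit(c,lo,hi)[:4]:
    p=ray(c,b[1],70)
    if 550<p[0]<720 and abs(p[1])<150: print(n,lo,b[0],b[1],p.round(1))
  if k==0: cv2.imwrite(f"pics/f_{n}.png",c["color"][:,:,::-1])
a,b=[cv2.imread(f"pics/f_{n}.png")[y:y+250,x:x+320] for n,x,y in(("scene",180,130),("side",260,130))]
cv2.imwrite("pics/final.png",np.hstack([a,b]))
E
```

```text
time: 12.0
tool_pos: [406.1, -85.8, 361.0]
tcp_rot: [-3.141, 0.001, 3.099]
contact_force: [0.8, -0.5, -0.3]
grip_width: 59.9
scene 5 1119 [255.61930295 254.49151028] [665.6 -97.5  70. ]
scene 14 1245 [324.70120482 287.66345382] [630.1  99.8  70. ]
side 5 1656 [418.10567633 274.40096618] [666.6 -99.8  70. ]
side 14 1327 [379.41748304 222.74604371] [630.7  97.2  70. ]
scene 5 1123 [255.58236866 254.47907391] [665.7 -97.6  70. ]
scene 14 1245 [324.71405622 287.69718876] [630.2  99.9  70. ]
side 5 1659 [418.06992164 274.40446052] [666.6 -99.8  70. ]
side 14 1326 [379.38536953 222.75641026] [630.6  97.2  70. ]
```

View pics/final.png

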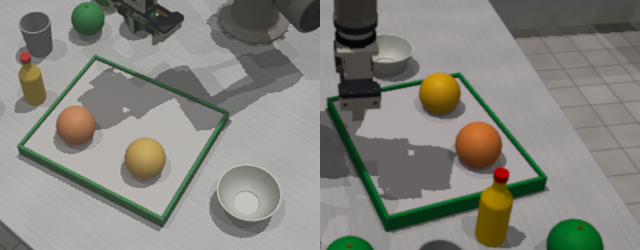

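Both fruits sit over the cups, at left panel (76,125) and (145,158). The cameras agree to about 3 mm at the seated height, the fruits are 200 mm apart, and they are still. The bowl, bottle and canister have not moved.

```bash
python3 -c "
from plant import *; print(close_job())"
```

```text
the job is handed in; nothing more can be done
None
```

Both grapefruit are seated in cups of their own: the yellow one in the left cup and the pinker one in the right. I rolled each there slowly with the half-open fingers as a cradle, backed the gripper well clear and handed the job in at about 12 s.

- **Position:** at seated height (centre 70 mm up), both cameras put the yellow fruit at about (630, 99) mm and the pinker one at about (666, -99) mm. Those are within 2–5 mm of my cup estimates, and the fruits are about 200 mm apart, as the cups are.
- **Stillness:** two readings 0.1 s apart were the same, and the yellow fruit had not shifted since it was seated about 6 s earlier.
- **Forces:** force readings at the ends of the moves stayed around 2 N or less.
- **Other objects:** the bowl, bottle and canister look unmoved in the last picture; I measured only the bottle, up to the point where the second push began.
- **Disagreement:** while the gripper partly hid the pinker fruit, the side camera read it up to about 20 mm off the scene camera. That went away once the gripper was clear.

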